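Face up the paint shop's counter display

TASK

Bring the counter display's stock to the front: push the wide paint tin and the carton forward along the white tray with your fingertips until each stands right against the tray's front lip (the one farthest from the robot), the carton lying flat against it. Only push them, never lift them or tip them over, and leave the spray can, the jar and the brush where they are; finish with the hand clear.

Things in the scene. Friction and masses are not known exactly. Their poses are not given: they have to be found in the camera images.
- tray: white fixed display tray, open on the robot's side, yawed up to 0.25 rad. Origin on the counter under it; x points away from the robot to the front lip, y left along it, z up. Its plate spans x -140 to 110, y -220 to 220 mm; top 12 mm above the origin. Front lip's inner face (the stop) at x = +100 mm, side lips' at y = +-212 mm. Lips stand 22 mm above the plate, 8 to 10 mm thick.
- paint_tin: wide round steel paint tin with paper label, upright, 98 mm in diameter (rims; 94 mm between), 80 mm high, 0.45 to 0.92 kg, too wide to grasp. Origin: centre of underside. Starts 40 to 90 mm back from the front lip, left or right of the spray can. Slides with friction up to about 10 N; against the lip it would tip if pushed hard high up, so push at low to middle height.
- carton: closed cardboard carton, 90 mm (its x) by 120 mm (its y) by 50 mm high, 0.28 to 0.56 kg, too wide to grasp. Origin: centre of underside. Starts about 25 to 90 mm back from the front lip, on the other side of the spray can than the tin, turned up to 0.35 rad from the tray. A 120 mm face belongs against the front lip. Friction up to about 6 N.
- spray_can: bystander: slim upright spray can, 52 mm in diameter, 128 mm high, white cap, loose, standing on the tray near the middle of the front lip. Origin at the centre of its underside. Not to be moved.
- filler_jar: bystander: small jar 60 mm in diameter, 75 mm high, loose on the counter to the left of the tray. Origin at the centre of its underside. Not to be moved.
- brush: bystander: flat paint brush lying on the counter to the right of the tray, about 0.2 m long. Not to be moved.
Not all that is in view belongs to the job. Several things have the shape of the carton; the one meant has the colours described above.

How it is judged:
At the end, for the whole second after the job is handed in: The tin stands on the tray within 5 mm of the front lip (centre beyond x = 46 mm in the tray's frame); the carton's centre is beyond x = 49 mm there (within 6 mm of touching) and the carton is square to the lip within 0.07 rad; both on the plate between the side lips, upright and at rest (x of paint_tin in the frame of tray between 0.046 and 0.06 m and x of carton in the frame of tray between 0.049 and 0.06 m and angle between the x axis of carton and the x axis of tray, either way round below 0.07 rad and y of paint_tin in the frame of tray between -0.2 and 0.2 m and z of each of paint_tin, carton in the frame of tray below 0.016 m and angle between each of paint_tin, carton's own z axis and vertical below 0.06 rad and linear speed of each of paint_tin, carton below 0.01 m/s and y of carton in the frame of tray between -0.2 and 0.2 m).
It fails at once if the tin or the carton is lifted off the tray (over 12 mm) (z of any of paint_tin, carton in the frame of tray above 0.024 m).
It fails at once if the tin or the carton is tipped (over 0.35 rad) (angle between any of paint_tin, carton's own z axis and vertical above 0.35 rad).
It fails at once if the spray can is moved over 15 mm or tipped over 0.35 rad (distance of spray_can from where it was at the start of the episode above 0.015 m or angle between spray_can's own z axis and vertical above 0.35 rad).
It fails at once if the jar or the brush is moved over 15 mm (distance of any of filler_jar, brush from where it was at the start of the episode above 0.015 m).
It also fails if it takes over 45 s, if anything falls off the work surface, if the arm or the gripper's body presses on something with over 40 N, if the wrist force passes 120 N, or if a joint passes its speed limit or range.

ROBOT

A 7-joint arm with a two-finger parallel gripper is mounted at the origin on the work surface. World frame = base frame: x ahead of the robot, y to its left, z up, the work surface at z = 0. Lengths are in m, angles in rad, forces in N, time in s.
With the tool pointing down it reaches from about 0.35 to 0.9 m from the base axis. Payload 8.1 kg.
Tool frame: the origin (TCP) lies midway between the tips of the shut fingers; the grasp point (between the pads) lies 19 mm behind it; z points along the fingers, y is the line along which they close (so a half turn about z gives the same grasp; the last joint's range is limited). The gripper opens to 92 mm and grips with 3 to 60 N. Pads are 19 mm wide; open, the fingers measure 130 mm over their backs; the gripper's body (75 mm by 190 mm) begins 47 mm behind the grasp point.
Start: joints at [1.085, 0.434, 0.025, 1.573, -0.012, 1.134, -0.075], TCP at [0.233, -0.58, 0.227] pointing down, gripper open.
Joint ranges: [-2.62, 2.62], [-0.44, 2.09], [-1.27, 1.32], [0.08, 2.57], [-1.32, 4.46], [0.12, 2], [-2.74, 2.74]. Speed limits (rad/s): [2.22, 2.22, 3.01, 3.01, 3.14, 3.14, 3.14].

INTERFACE

Orientations are given as [roll, pitch, yaw] about the fixed x, y, z axes, in that order (R = Rz(yaw) Ry(pitch) Rx(roll)).
In Python, from workcell import r gives the robot as it stands.
- The arm moves only by the tool carry_out, never from a script. Its argument "targets" is one flat list of numbers, 7 for each row, row after row: the shift along the tool's x, y, z in cm, then the turn, a rotation vector about the tool's x, y, z in rad, then the opening, from -1 (shut) to 1 (fully open), so that 0 is half open. A call has 1 to 5 rows; each row is the pose to reach, as a shift and turn from the pose commanded when the call began, along the tool's axes at that moment; what a row does not reach only later rows make up. A row lasts 1/8 s, in which the tool goes at most 62.5 mm and 10.7 degrees, less where a joint would pass 70% of its speed; a pose out of reach is approached as far as the arm can. A call with a gripper value outside its range is refused whole. The fingers move at their own pace and stop on an object; "squeeze" is the grip in N (left out, the last holds). Time passes only in rows, so rows that repeat a pose let the fingers close. It gives the time, the measured TCP pose, the force, the opening and the grip force at its end, in the units of the state.
- r.state(): the state, without advancing time (a new reading comes with each control period).
- r.get_image(name): name is "side" or "top"; returns the picture (420x560x3 uint8, red, green, blue); there is no depth.
- r.camera_info(name): a dict with "fx", "fy", "cx", "cy" (pixels), "xyz" and "orientation" of the camera in the world. Camera axes: x right, y down, z forward; pixel columns grow to the right and rows downward; lengths in m; the calibration is good to about 2 mm. A picture is of the moment at which its call begins. camera_info takes no time and is no camera call.
- r.finish_job(): hands the job in; it is judged then, once.
The state is a dict: "time_s": time; "q": joint angles; "joint_vel": joint speeds; "effort": joint torques, N m; "tool_pos": TCP position; "ee_rot": TCP orientation; "force": force on the tool from outside, world axes, zero at the start; "torque": the same for the moment, N m; "grip_width": finger opening in m; "grip_force": force on a finger pad.
Only numpy, scipy, OpenCV 4.12 (cv2) and the standard library are available. Lean on these libraries where they do the work, as an engineer would, in place of code of your own. Each camera call takes 0.05 s, during which the arm holds its last target. There are 200 camera calls.

## Working session

There is one attempt and no reset: what is moved stays moved. The work goes in short steps, Python scripts to look and compute and a tool call to move; the robot and the scene stay as the last step left them, time stands still between calls to the robot, and variables do not carry over. Pictures are saved under pics/ and viewed, at most 10 in all, crops included, and the job is handed in when it is done.

Besides the shell and the picture viewer there is one more tool, called after "Request:" by a JSON object that holds its "fn" and its "kwargs", one argument or row to a line. carry_out: Moves the arm, as the interface text tells. Its arguments: {"type":"object","properties":{"targets":{"type":"array","items":{"type":"number"}},"squeeze":{"type":"number"}},"required":["targets"]}

```bash
mkdir -p pics; python3 - <<'E'
from workcell import r
import cv2
for n in("top","side"):
    print(n,r.camera_info(n)); cv2.imwrite(f"pics/{n}0.png",cv2.resize(r.get_image(n)[:,:,::-1],(800,600),interpolation=cv2.INTER_CUBIC))
s=r.state();print(s)
E
```

```text
top {'fx': 405.7351790436648, 'fy': 405.7351790436648, 'cx': 274.79880421556425, 'cy': 212.62710395507878, 'xyz': array([ 0.49579907, -0.02987614,  1.02947204]), 'orientation': array([-3.05175245,  0.03611121, -1.54146664])}
side {'fx': 468.64026597398725, 'fy': 468.64026597398725, 'cx': 281.2055925120877, 'cy': 207.7396368919155, 'xyz': array([0.49063515, 1.20162832, 0.73978714]), 'orientation': array([-2.0944663 , -0.02386848, -3.04794918])}
{'time_s': 0.1, 'q': array([ 1.0854271 ,  0.43516832,  0.02495877,  1.5740296 , -0.01160294,
        1.13400404, -0.07512267]), 'joint_vel': array([-5.05540340e-05, -1.61811961e-04,  9.87655788e-04, -2.90660343e-04,
       -1.90424699e-04,  8.51424631e-04, -6.32259846e-04]), 'effort': array([ 2.47520133e-03, -6.69132400e+01,  9.87754092e-01, -3.15147221e+01,
       -6.04642765e-02,  3.74798756e-02,  1.00765340e-04]), 'tool_pos': array([ 0.23321224, -0.57934639,  0.22600486]), 'ee_rot': array([-3.14013356e+00,  1.24319469e-04,  3.82689180e-01]), 'force': array([-0.81702889, -1.30395035, -0.22315325]), 'torque': array([-0.00374316,  0.03082818,  0.03943909]), 'grip_force': 0.0, 'grip_width': 0.09192686478120546}
```

View pics/top0.png

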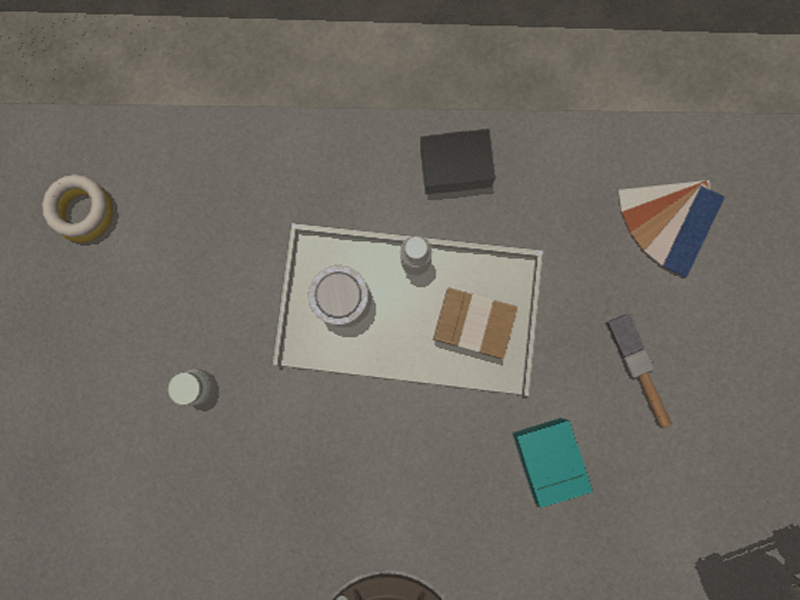

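View pics/side0.png

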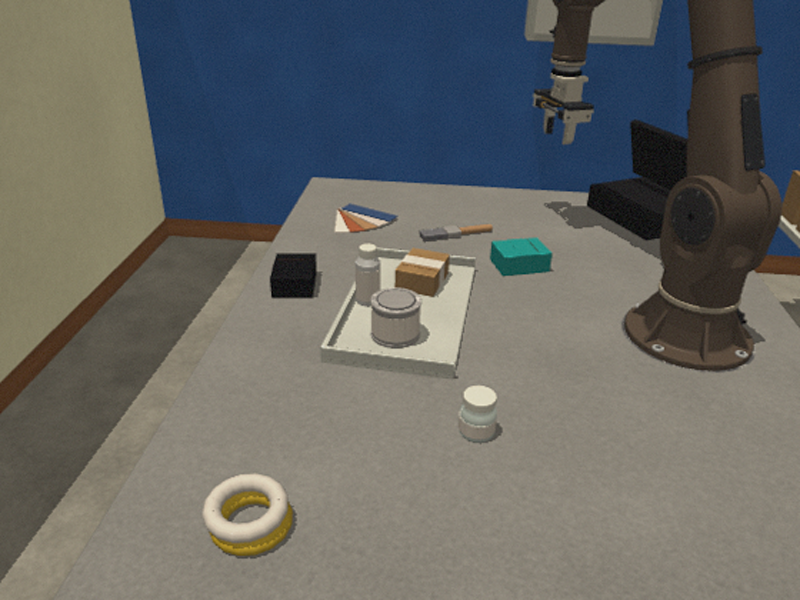

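The carton-shaped things are the black box (457,160), the teal box (553,462) and the brown cardboard box with a white band (475,323). The brown one fits: it is cardboard, on the tray, and on the other side of the spray can (416,247) from the tin (338,295). I'll confirm it in an enlarged crop. The jar is at (184,388) and the brush at (640,370).

```bash
cat > h.py <<'E'
import numpy as np, cv2
from workcell import r
from scipy.spatial.transform import Rotation as R
def ray(n,u,v):
    c=r.camera_info(n); d=R.from_euler('xyz',c['orientation']).as_matrix()@np.array([(u-c['cx'])/c['fx'],(v-c['cy'])/c['fy'],1]); return c['xyz'],d
def pt(u,v,z,n='top'):
    o,d=ray(n,u,v); return (o+d*(z-o[2])/d[2])
def crop(name,out,x,y,w,h,k):
    im=r.get_image(name)[y:y+h,x:x+w,::-1]; cv2.imwrite(out,cv2.resize(im,None,fx=k,fy=k,interpolation=cv2.INTER_CUBIC))
E
python3 -c "
from h import *
crop('top','pics/c1.png',185,150,200,135,4)"
```

```text
(no output)
```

View pics/c1.png

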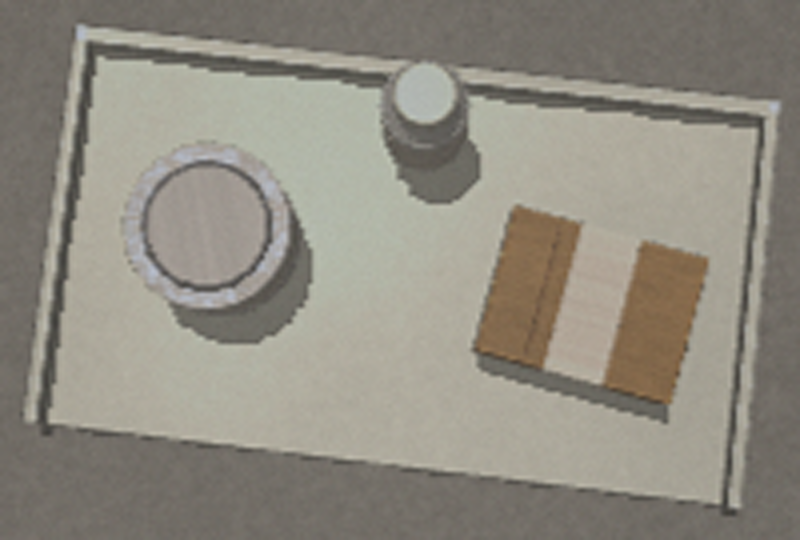

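The crop shows the brown carton with the white band on the tray, with top corners at (517,205), (708,258), (669,404) and (474,350). The tin's rim centre is at (208,225) with radius 84, the cap is at (428,92), and the lip's outer corners are (80,27) and (778,104).

```bash
cat >> h.py <<'E'
def cp(a,b,z): return pt(185+(a+.5)/4-.5,150+(b+.5)/4-.5,z)[:2]
A,B=cp(80,27,.034),cp(778,104,.034)
ey=(A-B)/np.linalg.norm(A-B); ex=np.array([ey[1],-ey[0]])
O=(A+B)/2-.110*ex   # tray origin
yaw=np.arctan2(ex[1],ex[0])
def tray(p): d=np.asarray(p)[:2]-O; return np.array([d@ex,d@ey])
def world(x,y): return O+x*ex+y*ey
E
python3 - <<'E'
from h import *
print("lip len",np.linalg.norm(A-B),"O",O,"yaw",yaw)
for n,p in dict(rearL=cp(25,420,.034),rearR=cp(740,512,.034),innerL=cp(93,57,.012),tin=cp(208,225,.092),tinL=cp(123,225,.092),tinR=cp(293,225,.092),spray=cp(428,92,.140)).items(): print(n,p.round(4),tray(p).round(4))
C=np.array([cp(*q,.062) for q in((517,205),(708,258),(669,404),(474,350))])
print("carton",C.mean(0),tray(C.mean(0)),[np.linalg.norm(C[i]-C[i-1]).round(4) for i in range(4)])
d=C[0]-C[3]; print("carton yaw rel",np.arctan2(d[1],d[0])-yaw)
print([tray(c).round(4) for c in C])
E
```

```text
lip len 0.43654121588592215 O [ 0.59256567 -0.01833625] yaw -0.08965181399587506
rearL [0.4753 0.2122] [-0.1374  0.2191]
rearR [ 0.4332 -0.2245] [-0.1403 -0.2196]
innerL [0.7073 0.1848] [0.0961 0.2126]
tin [0.5928 0.096 ] [-0.01    0.1139]
tinL [0.5915 0.1459] [-0.0158  0.1634]
tinR [0.594  0.0463] [-0.0043  0.0645]
spray [ 0.6651 -0.0301] [ 0.0733 -0.0053]
carton [ 0.55458755 -0.13059866] [-0.02777454 -0.1152118 ] [np.float64(0.0905), np.float64(0.1174), np.float64(0.0898), np.float64(0.119)]
carton yaw rel -0.1750047236901675
[array([ 0.026 , -0.0647]), array([ 0.0074, -0.1806]), array([-0.0813, -0.1666]), array([-0.0632, -0.049 ])]
```

Measurements match the given sizes: lip 0.437 m against 0.440 m, carton 90x118, and tin 100 across. I'll push with the tool tilted by 0.4 rad so that only the fingertips touch, low down. First I work out the move to behind the carton.

```bash
cat >> h.py <<'E'
def goal(tx,ty,z,tilt=.4):
    """shift (cm, tool axes) and rotvec from the present pose to a tilted pose in tray coordinates"""
    s=r.state(); R0=R.from_euler('xyz',s['ee_rot'])
    Rt=R.from_euler('z',yaw)*R.from_euler('x',np.pi)*R.from_euler('y',tilt)
    p=np.r_[world(tx,ty),z]
    print('t',s['time_s'],'tray',tray(s['tool_pos']).round(4),'z',s['tool_pos'][2].round(4),'F',s['force'].round(1))
    print('shift',(R0.inv().apply(p-s['tool_pos'])*100).round(2),'rot',(R0.inv()*Rt).as_rotvec().round(3))
E
python3 - <<'E'
from h import *
goal(-.13,-.12,.20); goal(-.13,-.12,.032)
print(pt(387,323,.05))
E
```

```text
t 0.15 tray [-0.3077 -0.591 ] z 0.2261 F [-0.1 -0.1 -0.6]
shift [ 37.25 -33.86   2.65] rot [-0.096  0.393  0.466]
t 0.15 tray [-0.3077 -0.591 ] z 0.2261 F [-0.1 -0.1 -0.6]
shift [ 37.25 -33.84  19.45] rot [-0.096  0.393  0.466]
[ 0.33017752 -0.26267015  0.05      ]
```

Request:
{"fn": "carry_out", "kwargs": {
  "targets": [3.7,-3.4,0.2,-0.01,0.04,0.05,0.3,7.5,-6.8,0.5,-0.02,0.08,0.09,0.3,11.2,-10.2,0.8,-0.03,0.12,0.14,0.3,15,-13.6,1,-0.04,0.16,0.19,0.3,18.6,-17,1.3,-0.05,0.2,0.23,0.3]
}}

```text
time_s: 0.78
tool_pos: [0.3431, -0.351, 0.2137]
ee_rot: [3.115, -0.205, 0.153]
force: [-0.2, 0.1, 0.8]
grip_width: 0.0598
grip_force: 0.0
```

```bash
python3 -c "
from h import *
goal(-.13,-.12,.15)"
```

```text
t 0.775 tray [-0.2187 -0.3536] z 0.2137 F [-0.2  0.1  0.8]
shift [ 12.63 -20.78   8.58] rot [-0.046  0.19   0.235]
```

Request:
{"fn": "carry_out", "kwargs": {
  "targets": [2.6,-4.2,1.7,-0.01,0.04,0.05,0.3,5.2,-8.4,3.4,-0.02,0.08,0.1,0.3,7.8,-12.6,5.1,-0.03,0.12,0.14,0.3,10.2,-16.8,6.8,-0.04,0.16,0.19,0.3,12.6,-20.8,8.6,-0.046,0.19,0.235,0.3]
}}

```text
time_s: 1.4
tool_pos: [0.4486, -0.1318, 0.1507]
ee_rot: [3.139, -0.395, -0.085]
force: [0.8, -0.9, -0.8]
grip_width: 0.0598
grip_force: 0.0
```

```bash
python3 -c "
from h import *
goal(-.12,-.12,.032)"
```

```text
t 1.4 tray [-0.1332 -0.1259] z 0.1507 F [ 0.8 -0.9 -0.8]
shift [-3.35 -0.61 11.47] rot [0.001 0.005 0.005]
```

Request:
{"fn": "carry_out", "kwargs": {
  "targets": [-0.8,-0.2,2.9,0,0.005,0.005,0.3,-1.7,-0.3,5.7,0,0.005,0.005,0.3,-2.5,-0.5,8.6,0,0.005,0.005,0.3,-3.3,-0.6,11.4,0,0.005,0.005,0.3,-3.3,-0.6,11.4,0,0.005,0.005,0.3]
}}

```text
time_s: 2.02
tool_pos: [0.4622, -0.1388, 0.0621]
ee_rot: [3.132, -0.37, -0.085]
force: [0.2, -1.0, 0.1]
grip_width: 0.0597
grip_force: 0.0
```

```bash
python3 -c "
from h import *
goal(-.01,-.12,.032)"
```

```text
t 2.025 tray [-0.1191 -0.1316] z 0.0621 F [ 0.2 -1.   0.1]
shift [ 9.09 -1.18  6.74] rot [0.008 0.03  0.004]
```

Request:
{"fn": "carry_out", "kwargs": {
  "targets": [0,0,0,0,0,0,0.3,0,0,0,0,0,0,0.3]
}}

```text
time_s: 2.28
tool_pos: [0.4617, -0.1388, 0.0627]
ee_rot: [3.131, -0.369, -0.086]
force: [0.3, -0.4, -0.5]
grip_width: 0.0598
grip_force: 0.0
```

```bash
python3 -c "
from h import *
goal(-.12,-.12,.032);print(r.state()['q'].round(3))"
```

```text
t 2.275 tray [-0.1196 -0.1317] z 0.0627 F [ 0.3 -0.4 -0.5]
shift [-1.14 -1.2   2.84] rot [0.009 0.03  0.004]
[ 0.537  0.352 -0.398  2.384  1.073  0.123 -2.522]
```

```bash
python3 -c "
from h import *
goal(-.115,-.12,.062,.2);goal(-.115,-.12,.032,.2)"
```

```text
t 2.275 tray [-0.1196 -0.1317] z 0.0627 F [ 0.3 -0.4 -0.5]
shift [ 0.41 -1.17  0.23] rot [ 0.009 -0.17   0.003]
t 2.275 tray [-0.1196 -0.1317] z 0.0627 F [ 0.3 -0.4 -0.5]
shift [-0.68 -1.2   3.02] rot [ 0.009 -0.17   0.003]
```

Request:
{"fn": "carry_out", "kwargs": {
  "targets": [0.4,-0.6,0.2,0,-0.09,0,0.3,0.4,-1.2,0.2,0.01,-0.17,0,0.3,-0.1,-1.2,1.5,0.01,-0.17,0,0.3,-0.7,-1.2,3,0.01,-0.17,0,0.3,-0.7,-1.2,3,0.01,-0.17,0,0.3]
}}

```text
time_s: 2.9
tool_pos: [0.4662, -0.127, 0.0317]
ee_rot: [-3.141, -0.198, -0.085]
force: [-0.4, -0.2, 0.3]
grip_width: 0.0596
grip_force: 0.0
```

```bash
python3 -c "
from h import *
goal(-.115,-.12,.032,.2);goal(-.02,-.12,.032,.2);print(r.state()['q'].round(3))"
```

```text
t 2.9 tray [-0.1161 -0.1195] z 0.0317 F [-0.4 -0.2  0.3]
shift [ 0.11  0.05 -0.01] rot [-0.001  0.002  0.004]
t 2.9 tray [-0.1161 -0.1195] z 0.0317 F [-0.4 -0.2  0.3]
shift [9.43 0.09 1.85] rot [-0.001  0.002  0.004]
[ 0.686  0.504 -0.661  2.243  0.828  0.405 -2.293]
```

Request:
{"fn": "carry_out", "kwargs": {
  "targets": [1.2,0,0.23,0,0,0,0.3,2.4,0,0.47,0,0,0,0.3,3.5,0,0.7,0,0,0,0.3,4.7,0,0.93,0,0,0,0.3,5.9,0,1.16,0,0,0,0.3]
}}

```text
time_s: 3.52
tool_pos: [0.5278, -0.1325, 0.0321]
ee_rot: [-3.141, -0.199, -0.086]
force: [-2.1, 0.3, -0.6]
grip_width: 0.0597
grip_force: 1.4
```

Request:
{"fn": "carry_out", "kwargs": {
  "targets": [0.8,0,0.16,0,0,0,0.3,1.6,0,0.32,0,0,0,0.3,2.4,0,0.47,0,0,0,0.3,3.1,0,0.62,0,0,0,0.3,3.6,0,0.72,0,0,0,0.3]
}}

```text
time_s: 4.15
tool_pos: [0.5642, -0.1358, 0.0323]
ee_rot: [-3.142, -0.2, -0.086]
force: [-1.9, -0.3, -1.0]
grip_width: 0.0595
grip_force: 1.2
```

```bash
python3 -c "
from h import *
goal(0,-.12,.032,.2);crop('top','pics/c2.png',185,150,200,135,4)"
```

```text
t 4.15 tray [-0.0177 -0.1195] z 0.0323 F [-1.9 -0.3 -1. ]
shift [1.73 0.06 0.38] rot [-0.001  0.     0.004]
```

View pics/c2.png

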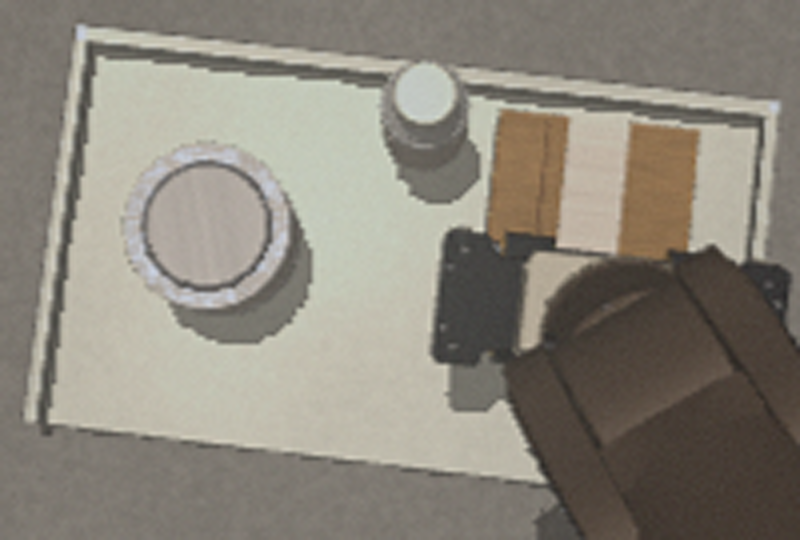

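The carton is already square to the lip (front top corners at (500,110) and (698,130)), clear of the spray can, with about 15–18 mm left to go.

Request:
{"fn": "carry_out", "kwargs": {
  "targets": [0.5,0,0.1,0,0,0,0.3,0.9,0,0.18,0,0,0,0.3,1.2,0,0.24,0,0,0,0.3,1.5,0,0.3,0,0,0,0.3]
}}

```text
time_s: 4.7
tool_pos: [0.5791, -0.1371, 0.0324]
ee_rot: [3.142, -0.2, -0.086]
force: [-2.2, -0.0, 0.1]
grip_width: 0.06
grip_force: 1.5
```

Request:
{"fn": "carry_out", "kwargs": {
  "targets": [0.1,0,0.02,0,0,0,0.3,0.2,0,0.04,0,0,0,0.3,0.3,0,0.06,0,0,0,0.3]
}}

```text
time_s: 5.08
tool_pos: [0.5821, -0.1373, 0.0324]
ee_rot: [3.142, -0.2, -0.086]
force: [-1.9, -0.4, -0.1]
grip_width: 0.0596
grip_force: 1.4
```

Request:
{"fn": "carry_out", "kwargs": {
  "targets": [0.1,0,0.02,0,0,0,0.3,0.2,0,0.04,0,0,0,0.3,0.3,0,0.06,0,0,0,0.3]
}}

```text
time_s: 5.45
tool_pos: [0.5828, -0.1374, 0.0319]
ee_rot: [3.141, -0.196, -0.086]
force: [-14.4, 2.0, 10.4]
grip_width: 0.06
grip_force: 7.6
```

Request:
{"fn": "carry_out", "kwargs": {
  "targets": [0.1,0,0.02,0,0,0,0.3,0.2,0,0.04,0,0,0,0.3]
}}

```text
time_s: 5.7
tool_pos: [0.583, -0.1374, 0.0314]
ee_rot: [3.14, -0.193, -0.085]
force: [-21.0, 2.8, 14.4]
grip_width: 0.0598
grip_force: 10.5
```

The carton is against the lip: 21 N, and the tool has stopped at tray x ≈ +0.002. I'll back off and lift.

Request:
{"fn": "carry_out", "kwargs": {
  "targets": [-1.5,0,-0.3,0,0,0,0.3,-5,0,-1,0,0,0,0.3,-6,0,-5,0,0,0,0.3,-5,0,-10,0,0,0,0.3,-5,0,-13,0,0,0,0.3]
}}

```text
time_s: 6.32
tool_pos: [0.5142, -0.1313, 0.1528]
ee_rot: [3.141, -0.205, -0.086]
force: [0.2, -0.1, 0.1]
grip_width: 0.0597
grip_force: 0.0
```

```bash
python3 -c "
from h import *
goal(-.10,.114,.16,.2)"
```

```text
t 6.325 tray [-0.0679 -0.1195] z 0.1528 F [ 0.2 -0.1  0.1]
shift [ -2.91 -23.36  -1.34] rot [-0.    -0.005  0.004]
```

Request:
{"fn": "carry_out", "kwargs": {
  "targets": [-1.5,-4.7,-0.3,0,0,0,0,-2.9,-9.4,-1,0,0,0,0,-2.9,-14,-1.3,0,0,0,0,-2.9,-18.7,-1.3,0,0,0,0,-2.9,-23.3,-1.3,0,0,0,0]
}}

```text
time_s: 6.95
tool_pos: [0.5025, 0.1051, 0.1577]
ee_rot: [-3.141, -0.203, -0.086]
force: [0.3, -0.2, 0.5]
grip_width: 0.0458
grip_force: 0.0
```

```bash
python3 -c "
from h import *
goal(-.105,.114,.036,.2);print(r.state()['q'].round(3))"
```

```text
t 6.95 tray [-0.1007  0.1149] z 0.1577 F [ 0.3 -0.2  0.5]
shift [-2.87  0.1  11.83] rot [-0.001 -0.003  0.003]
[ 0.353  0.37  -0.904  2.043  0.589  0.773 -2.558]
```

Request:
{"fn": "carry_out", "kwargs": {
  "targets": [-0.9,0,3,0,0,0,0,-1.6,0,6,0,0,0,0,-2.3,0,9,0,0,0,0,-2.9,0.1,11.8,0,0,0,0,-2.9,0.1,11.8,0,0,0,0]
}}

```text
time_s: 7.58
tool_pos: [0.496, 0.1031, 0.0346]
ee_rot: [3.14, -0.199, -0.084]
force: [-0.4, 0.5, -0.2]
grip_width: 0.0458
grip_force: 0.0
```

```bash
python3 -c "
from h import *
goal(-.02,.114,.036,.2);print(r.state()['q'].round(3))"
```

```text
t 7.575 tray [-0.1071  0.1123] z 0.0346 F [-0.4  0.5 -0.2]
shift [ 8.56 -0.12  1.59] rot [0.001 0.001 0.006]
[-0.039  0.476 -0.431  2.196  0.744  0.433 -2.735]
```

Request:
{"fn": "carry_out", "kwargs": {
  "targets": [0,0,0,0.015,0,-0.075,0,0,0,0,0.03,0,-0.15,0,0,0,0,0.03,0,-0.15,0]
}}

```text
time_s: 7.95
tool_pos: [0.4976, 0.1031, 0.0369]
ee_rot: [-3.141, -0.202, 0.066]
force: [-1.1, -0.1, 0.5]
grip_width: 0.0461
grip_force: 0.0
```

```bash
python3 -c "
from h import *
goal(-.02,.114,.036,.2);print(r.state()['q'].round(3))"
```

```text
t 7.95 tray [-0.1055  0.1124] z 0.0369 F [-1.1 -0.1  0.5]
shift [8.28 1.17 1.78] rot [-0.032 -0.002  0.152]
[ 0.041  0.481 -0.5    2.197  0.758  0.424 -2.576]
```

Request:
{"fn": "carry_out", "kwargs": {
  "targets": [1.2,0.17,0.25,0,0,0,0,2.4,0.34,0.51,0,0,0,0,3.4,0.48,0.73,0,0,0,0,4.3,0.6,0.92,0,0,0,0,5.2,0.73,1.11,0,0,0,0]
}}

```text
time_s: 8.57
tool_pos: [0.5492, 0.0985, 0.0343]
ee_rot: [3.14, -0.197, 0.067]
force: [-5.7, -1.0, 3.0]
grip_width: 0.0462
grip_force: 2.8
```

Request:
{"fn": "carry_out", "kwargs": {
  "targets": [0.7,0.1,0.15,0,0,0,0,1.4,0.2,0.3,0,0,0,0,2.1,0.3,0.45,0,0,0,0,2.7,0.38,0.58,0,0,0,0,3.1,0.44,0.66,0,0,0,0]
}}

```text
time_s: 9.2
tool_pos: [0.5814, 0.0969, 0.034]
ee_rot: [3.141, -0.198, 0.068]
force: [-4.3, 0.1, 0.8]
grip_width: 0.0456
grip_force: 2.3
```

```bash
python3 -c "
from h import *
goal(0,.114,.036,.2);print(r.state()['q'].round(3));crop('top','pics/c3.png',185,150,200,135,4)"
```

```text
t 9.2 tray [-0.0214  0.1138] z 0.034 F [-4.3  0.1  0.8]
shift [2.11 0.31 0.22] rot [-0.03   0.002  0.154]
[ 0.106  0.587 -0.53   2.002  0.707  0.528 -2.426]
```

View pics/c3.png

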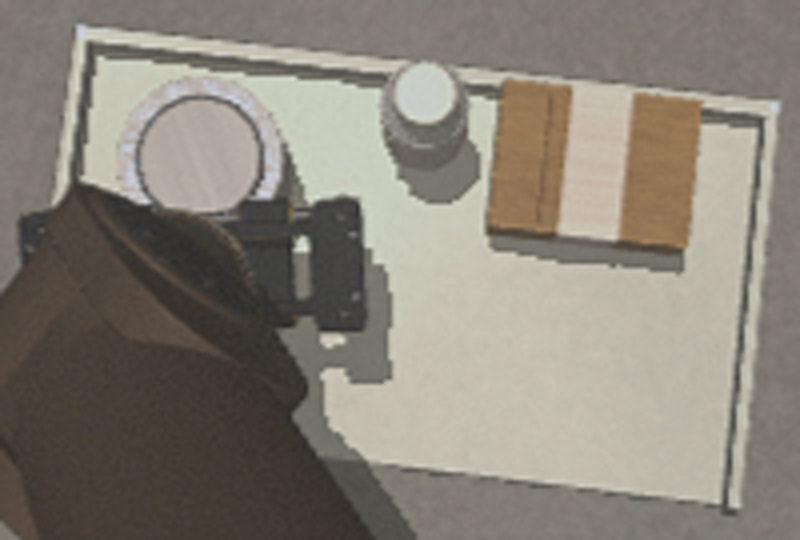

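The carton lies flat on the lip, with its front edge from (503,80) to (700,100), parallel to it. The tin is at about (200,157) with roughly 20 mm to go, and the spray can has not moved.

Request:
{"fn": "carry_out", "kwargs": {
  "targets": [0.5,0.07,0.08,0,0,0,0,0.9,0.13,0.15,0,0,0,0,1.3,0.19,0.21,0,0,0,0,1.6,0.23,0.27,0,0,0,0]
}}

```text
time_s: 9.75
tool_pos: [0.5987, 0.0956, 0.0351]
ee_rot: [3.141, -0.2, 0.067]
force: [-2.8, -0.1, -1.3]
grip_width: 0.0458
grip_force: 1.7
```

Request:
{"fn": "carry_out", "kwargs": {
  "targets": [0.1,0.01,0.02,0,0,0,0,0.2,0.03,0.04,0,0,0,0,0.3,0.04,0.06,0,0,0,0]
}}

```text
time_s: 10.12
tool_pos: [0.6015, 0.0955, 0.0352]
ee_rot: [3.141, -0.2, 0.067]
force: [-2.6, -0.1, -1.9]
grip_width: 0.046
grip_force: 1.7
```

Request:
{"fn": "carry_out", "kwargs": {
  "targets": [0.1,0.01,0.02,0,0,0,0,0.2,0.03,0.04,0,0,0,0]
}}

```text
time_s: 10.38
tool_pos: [0.6036, 0.0953, 0.0351]
ee_rot: [3.141, -0.2, 0.067]
force: [-2.6, 0.5, -2.1]
grip_width: 0.046
grip_force: 1.7
```

Request:
{"fn": "carry_out", "kwargs": {
  "targets": [0.1,0.01,0.02,0,0,0,0,0.2,0.03,0.04,0,0,0,0]
}}

```text
time_s: 10.62
tool_pos: [0.6057, 0.0952, 0.0352]
ee_rot: [3.141, -0.2, 0.067]
force: [-2.8, 0.5, -2.1]
grip_width: 0.0454
grip_force: 2.0
```

Request:
{"fn": "carry_out", "kwargs": {
  "targets": [0.1,0.01,0.02,0,0,0,0,0.2,0.03,0.04,0,0,0,0]
}}

```text
time_s: 10.88
tool_pos: [0.6062, 0.0952, 0.0348]
ee_rot: [3.141, -0.197, 0.068]
force: [-11.6, 1.6, 4.3]
grip_width: 0.0459
grip_force: 5.2
```

The tin is on the lip too: the force rose to about 12 N and the tool stopped. I'll back off and lift clear.

Request:
{"fn": "carry_out", "kwargs": {
  "targets": [-1.5,-0.2,-0.3,0,0,0,0,-5,-0.7,-1,0,0,0,0,-8,-1.1,-1.7,0,0,0,0,-9,-1.2,-6,0,0,0,0,-9,-1.2,-11,0,0,0,0]
}}

```text
time_s: 11.5
tool_pos: [0.4957, 0.0999, 0.1259]
ee_rot: [3.141, -0.199, 0.069]
force: [0.7, -0.4, 0.5]
grip_width: 0.0458
grip_force: 0.0
```

Request:
{"fn": "carry_out", "kwargs": {
  "targets": [-2,0,-4,0,0,0,0,-4,0,-8,0,0,0,0,-4,0,-8,0,0,0,0]
}}

```text
time_s: 11.88
tool_pos: [0.4426, 0.0963, 0.1984]
ee_rot: [3.139, -0.207, 0.067]
force: [0.2, 0.1, -0.3]
grip_width: 0.0461
grip_force: 0.0
```

```bash
python3 -c "
from h import *
print(r.state()['tool_pos']);crop('top','pics/c4.png',185,150,200,135,4)"
```

```text
[0.4425596  0.09625711 0.19841096]
```

View pics/c4.png

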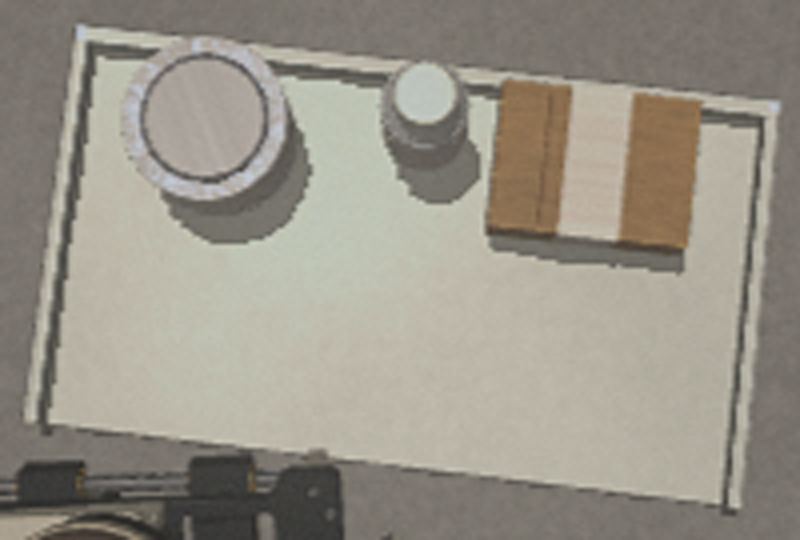

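The picture shows the tin with its rim centre at (206,117) and the carton with top corners at (503,80), (700,100), (687,249) and (487,232). I'll check these against the limits.

```bash
python3 -c "
from h import *
print('tin',tray(cp(206,118,.092)))
C=np.array([cp(*q,.062) for q in((503,80),(700,100),(687,248),(487,231))])
e=C[0]-C[1];print('carton',tray(C.mean(0)),[tray(c).round(4) for c in C],'ang',np.arctan2(-e[0],e[1])-yaw)"
```

```text
tin [0.05244427 0.12309259]
carton [ 0.0555163  -0.10769605] [array([ 0.1004, -0.048 ]), array([ 0.1014, -0.1664]), array([ 0.0119, -0.1677]), array([ 0.0083, -0.0487])] ang 0.009016628669375318
```

Both are within the limits: tin x = 52 mm, carton x = 55 mm, angle 0.01 rad. I'm handing the job in.

```bash
python3 -c "
from workcell import r
print(r.finish_job())"
```

```text
the job is handed in; nothing more can be done
None
```

I pushed the paint tin and the carton up against the front lip, with the carton square to it within about 0.01 rad. The last top picture shows the spray can still in place and the hand clear. I saw no contact with the jar or the brush, though that picture doesn't show them. The job is handed in, but no verdict came back.

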